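# Stand the cut tube lengths in order on the sorting board

### The arm

A 6-joint arm with a two-finger parallel gripper is mounted at the origin on the work surface. World frame = base frame: x ahead of the robot, y to its left, z up, the work surface at z = 0. Lengths are in m, angles in rad, forces in N, time in s.
With the tool pointing down it reaches from about 0.3 to 0.825 m from the base axis. Payload 5.4 kg.
Tool frame: the origin (TCP) lies between the finger pads; the fingertips stand 14 mm ahead of it and the grasp point (between the pads) lies 5 mm behind it; z points along the fingers, y is the line along which they close (so a half turn about z gives the same grasp; the last joint's range is limited). The gripper opens to 92 mm and grips with 3 to 60 N. Pads are 20 mm wide; open, the fingers measure 128 mm over their backs; the gripper's body (75 mm by 189 mm) begins 69 mm behind the grasp point.
Start: joints at [-1.538, 0.158, 1.597, -0, 1.386, -0.21], TCP at [0.138, -0.558, 0.229] pointing down, gripper open.
Joint ranges: [-2.91, 2.91], [-0.94, 2.29], [0.18, 2.7], [-1.29, 4.43], [0.17, 2.64], [-3, 3]. Speed limits (rad/s): [2.57, 2.57, 3.14, 3.14, 3.14, 3.14].

### API

Orientations are given as a rotation vector (axis times angle).
In Python, from station import arm, optics gives the robot as it stands. Calls block until the motion is done:
- arm.move_ptp(position, orientation): joint-space move of the TCP to a pose.
- arm.move_linear(position, attitude=None, vel=0.15): straight line of the TCP; attitude=None keeps the orientation; vel is the mean speed in m/s.
- arm.movej(angles): joint-space move.
- arm.grip(opening, f_grip=None): opening from 0.0 (shut) to 1.0 (fully open); f_grip is the grip in N (None keeps the last); returns when the fingers have stopped.
- arm.hold(seconds).
- arm.solve_ik(position, orientation): joint angles nearest the present ones, or None.
- arm.state(): the state.
- optics.camera(name): name is "scene" or "top" or "wrist"; returns the picture (480x640x3 uint8, blue, green, red); there is no depth.
- optics.get_calibration(name): a dict with "fx", "fy", "cx", "cy" (pixels), "xyz" and "rotation" of the camera in the world; the wrist camera has in their place "hand_eye" (4x4, takes a point from camera to tool coordinates, whose origin is the TCP and whose axes are the flange's). Camera axes: x right, y down, z forward; pixel columns grow to the right and rows downward; lengths in m; the calibration is good to about 2 mm. A picture is of the moment at which its call begins: read the wrist's pose just before it. get_calibration takes no time and is no camera call.
A pose or a line that the arm cannot do raises arm.PlanningError and nothing moves.
- arm.sign_off(): hands the job in; it is judged then, once.
Trained networks look in the newest picture that a camera, given by its name, has taken for a name from the list of things; names that differ only in an ending like _2 or _b are one class to them, and where a whole thing is asked for, a point or a joint stands for the part that bears it (a point fixed in the world has none). Each returns a list of dicts, best first, with "p" (0 to 1); they miss things now and then, are a little off and sometimes report something else, mostly with a low value. They report only what shows in the picture. A call takes as long as a camera call. They do not tell look-alikes from the thing itself.
- optics.recognise(target, camera): "centre" ([column, row] as shares, 0 to 1, of the picture: columns of its width, rows of its height, amid what is visible of it).
- optics.cut_out(target, camera): "mask" (480x640 bool, what is visible of it) and "centre" ([column, row] as shares, 0 to 1, of the picture: columns of its width, rows of its height, amid what is visible of it).
- optics.landmark_of(target, camera): "centre" ([column, row] as shares, 0 to 1, of the picture: columns of its width, rows of its height: a listed point, or the origin of a listed thing).
The state is a dict: "clock": time; "joint_positions": joint angles; "qd": joint speeds; "joint_efforts": joint torques, N m; "eef_pos": TCP position; "ee_rot": TCP orientation; "wrist_force": force on the tool from outside, world axes, zero at the start; "wrist_torque": the same for the moment, N m; "finger_gap": opening from 0.0 (shut) to 1.0 (fully open); "grasp_force": force on a finger pad.
Only numpy, scipy, OpenCV 4.12 (cv2) and the standard library are available. Lean on these libraries where they do the work, as an engineer would, in place of code of your own. Each camera call takes 0.05 s, during which the arm holds its last target. There are 200 camera calls.

### The job

Sort the four freshly cut steel tube lengths for deburring: stand one upright on each rubber pad of the sorting board, in order of height, with the tallest next to the upright end stop and the shortest at the far end. Set each tube in the middle of its pad with its sides square to the board, and leave all four standing on their own.

Things in the scene. Friction and masses are not known exactly. Their poses are not given: they have to be found in the camera images.
- tube_40: loose cut length of square steel tube, bare grey metal, standing on end on the bench, 40 mm tall, 40 x 40 mm outside, 3 mm wall, open at both ends, about 136 g; origin: centre of its lower end; z up along the tube, x and y square to its flats
- tube_65: loose cut length of square steel tube, bare grey metal, standing on end on the bench, 65 mm tall, 40 x 40 mm outside, 3 mm wall, open at both ends, about 221 g; origin: centre of its lower end; z up along the tube, x and y square to its flats
- tube_90: loose cut length of square steel tube, bare grey metal, standing on end on the bench, 90 mm tall, 40 x 40 mm outside, 3 mm wall, open at both ends, about 306 g; origin: centre of its lower end; z up along the tube, x and y square to its flats
- tube_115: loose cut length of square steel tube, bare grey metal, standing on end on the bench, 115 mm tall, 40 x 40 mm outside, 3 mm wall, open at both ends, about 391 g; origin: centre of its lower end; z up along the tube, x and y square to its flats
- pad_a: one of four like dark rubber pads, 60 x 60 x 3 mm, fixed in a row, 85 mm apart centre to centre, along the middle of the fixed wooden sorting board (420 x 80 x 12 mm, lying flat on the bench); which of the four lies where in the row changes; origin: centre of the pad's underside, 12 mm above the bench, so its top is 15 mm above the bench; x along the row, y across it, z up
- pad_b: one of four like dark rubber pads, 60 x 60 x 3 mm, fixed in a row, 85 mm apart centre to centre, along the middle of the fixed wooden sorting board (420 x 80 x 12 mm, lying flat on the bench); which of the four lies where in the row changes; origin: centre of the pad's underside, 12 mm above the bench, so its top is 15 mm above the bench; x along the row, y across it, z up
- pad_c: one of four like dark rubber pads, 60 x 60 x 3 mm, fixed in a row, 85 mm apart centre to centre, along the middle of the fixed wooden sorting board (420 x 80 x 12 mm, lying flat on the bench); which of the four lies where in the row changes; origin: centre of the pad's underside, 12 mm above the bench, so its top is 15 mm above the bench; x along the row, y across it, z up
- pad_d: one of four like dark rubber pads, 60 x 60 x 3 mm, fixed in a row, 85 mm apart centre to centre, along the middle of the fixed wooden sorting board (420 x 80 x 12 mm, lying flat on the bench); which of the four lies where in the row changes; origin: centre of the pad's underside, 12 mm above the bench, so its top is 15 mm above the bench; x along the row, y across it, z up
- end_stop: upright pale wooden stop fixed across one end (either) of the sorting board: 24 mm along the row, 80 mm across, 60 mm high, its top 72 mm above the bench (the other end has only a thin strip 8 mm wide and 4 mm high); origin: centre of its underside, 12 mm above the bench, in line with the pads, 67.5 mm from the middle of the nearest; x along the row, z up
Not all that is in view belongs to the job. What is shaped like the tube_115 but red is not meant. What is shaped like the tube_65 but red is not meant.

How it is judged:
At the end, for the whole second after the job is handed in: From the end stop outwards the pads carry the 115, 90, 65 and 40 mm tubes: each within 12 mm of its pad's middle, flats within 0.2 rad of square to the board, upright within 0.1 rad, foot on the pad (10 to 21 mm above the bench), at rest and released (horizontal distance between tube_115 and end_stop between 0.0375 and 0.0975 m and (horizontal distance between tube_115 and pad_a below 0.012 m or horizontal distance between tube_115 and pad_b below 0.012 m or horizontal distance between tube_115 and pad_c below 0.012 m or horizontal distance between tube_115 and pad_d below 0.012 m) and (angle between the x axis of tube_115 and the x axis of end_stop, either way round below 0.2 rad or angle between the y axis of tube_115 and the x axis of end_stop, either way round below 0.2 rad) and angle between each of tube_115, tube_90, tube_65, tube_40's own z axis and vertical below 0.1 rad and height (world z) of tube_115 between 0.01 and 0.021 m and linear speed of each of tube_115, tube_90, tube_65, tube_40 below 0.02 m/s and angular speed of each of tube_115, tube_90, tube_65, tube_40 below 0.2 rad/s and horizontal distance between tube_90 and end_stop between 0.1225 and 0.1825 m and (horizontal distance between tube_90 and pad_a below 0.012 m or horizontal distance between tube_90 and pad_b below 0.012 m or horizontal distance between tube_90 and pad_c below 0.012 m or horizontal distance between tube_90 and pad_d below 0.012 m) and (angle between the x axis of tube_90 and the x axis of end_stop, either way round below 0.2 rad or angle between the y axis of tube_90 and the x axis of end_stop, either way round below 0.2 rad) and height (world z) of tube_90 between 0.01 and 0.021 m and horizontal distance between tube_65 and end_stop between 0.2075 and 0.2675 m and (horizontal distance between tube_65 and pad_a below 0.012 m or horizontal distance between tube_65 and pad_b below 0.012 m or horizontal distance between tube_65 and pad_c below 0.012 m or horizontal distance between tube_65 and pad_d below 0.012 m) and (angle between the x axis of tube_65 and the x axis of end_stop, either way round below 0.2 rad or angle between the y axis of tube_65 and the x axis of end_stop, either way round below 0.2 rad) and height (world z) of tube_65 between 0.01 and 0.021 m and horizontal distance between tube_40 and end_stop between 0.2925 and 0.3525 m and (horizontal distance between tube_40 and pad_a below 0.012 m or horizontal distance between tube_40 and pad_b below 0.012 m or horizontal distance between tube_40 and pad_c below 0.012 m or horizontal distance between tube_40 and pad_d below 0.012 m) and (angle between the x axis of tube_40 and the x axis of end_stop, either way round below 0.2 rad or angle between the y axis of tube_40 and the x axis of end_stop, either way round below 0.2 rad) and height (world z) of tube_40 between 0.01 and 0.021 m); the robot touches nothing.
It also fails if it takes over 106 s, if anything falls off the work surface, if the arm or the gripper's body presses on something with over 40 N, if the wrist force passes 120 N, or if a joint passes its speed limit or range.

## Working session

There is one attempt and no reset: what is moved stays moved. The work goes in short steps, each a Python script; the robot and the scene stay as the last script left them, time stands still between calls to the robot, and variables do not carry over. Pictures are saved under pics/ and viewed, at most 14 in all, crops included, and the job is handed in when it is done.

```bash
mkdir -p pics; ls; python3 - <<'E'
from station import arm, optics
import cv2
for n in("scene","top"):
    cv2.imwrite(f"pics/{n}0.png",optics.camera(n)); print(n,optics.get_calibration(n))
print(optics.get_calibration("wrist"))
for cam in("scene","top"):
    for t in("tube_40","tube_65","tube_90","tube_115","pad_a","end_stop"):
        for f in("recognise","landmark_of"):
            print(cam,t,f,[(round(d["centre"][0]*640),round(d["centre"][1]*480),round(d["p"],2)) for d in getattr(optics,f)(t,cam)])
print(arm.state())
E
```

```text
pics
scene {'fx': 526.4582278956437, 'fy': 526.4582278956437, 'cx': 317.91801551735216, 'cy': 235.42529456241067, 'xyz': array([ 1.19206842, -0.30279393,  0.92422882]), 'rotation': array([-2.18371646, -1.30763267,  0.46737531])}
top {'fx': 592.2257182264821, 'fy': 592.2257182264821, 'cx': 319.28600615690243, 'cy': 231.29504457392036, 'xyz': array([ 0.45981953, -0.0022266 ,  1.23445737]), 'rotation': array([-2.1946825 ,  2.14948333, -0.05883478])}
{'fx': 337.7119117396163, 'fy': 337.7119117396163, 'cx': 322.8977461193448, 'cy': 237.29696933206478, 'hand_eye': array([[-1.12023252e-03, -9.64725143e-01, -2.63256802e-01,
         7.40743591e-02],
       [ 9.99999330e-01, -1.15755409e-03, -1.33338533e-05,
        -7.26112495e-04],
       [-2.91870486e-04, -2.63256641e-01,  9.64725793e-01,
        -1.55223938e-01],
       [ 0.00000000e+00,  0.00000000e+00,  0.00000000e+00,
         1.00000000e+00]])}
scene tube_40 recognise [(162, 229, 0.93), (204, 295, 0.89), (395, 135, 0.8), (391, 160, 0.79), (435, 185, 0.79), (156, 265, 0.71), (179, 196, 0.66)]
scene tube_40 landmark_of [(185, 214, 0.92)
[... 2775 characters left out ...]
4)]
{'clock': 1.3, 'joint_positions': array([-1.53807816e+00,  1.58379967e-01,  1.59701110e+00, -2.35761671e-05,
        1.38619841e+00, -2.10096996e-01]), 'qd': array([ 0.00089706,  0.00067561,  0.00042026,  0.00118908,  0.00134508,
       -0.0006643 ]), 'joint_efforts': array([ 8.82516397e-04, -3.85574055e+01, -3.22359073e+01,  7.02007231e-02,
        3.07852915e-02, -2.79094115e-05]), 'eef_pos': array([ 0.13822416, -0.55811739,  0.22860684]), 'ee_rot': array([ 3.11846593e+00,  3.80483479e-01, -3.67026278e-05]), 'wrist_force': array([-0.05946961,  0.26513802,  0.07970576]), 'wrist_torque': array([ 0.02176296, -0.02430416,  0.10196791]), 'grasp_force': 0.0, 'finger_gap': 0.9967311516749291}
```

View pics/top0.png

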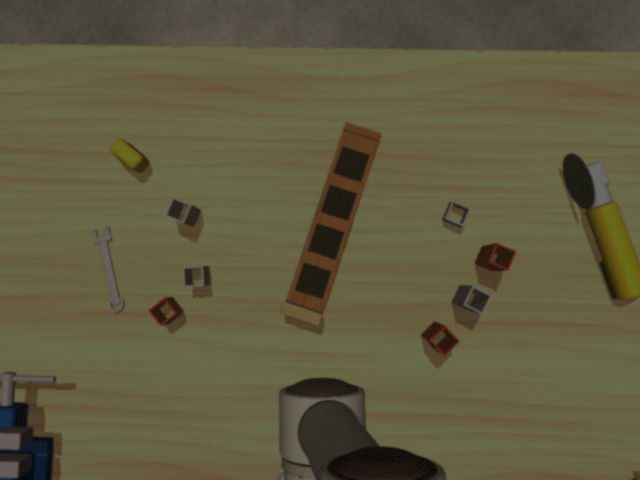

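View pics/scene0.png

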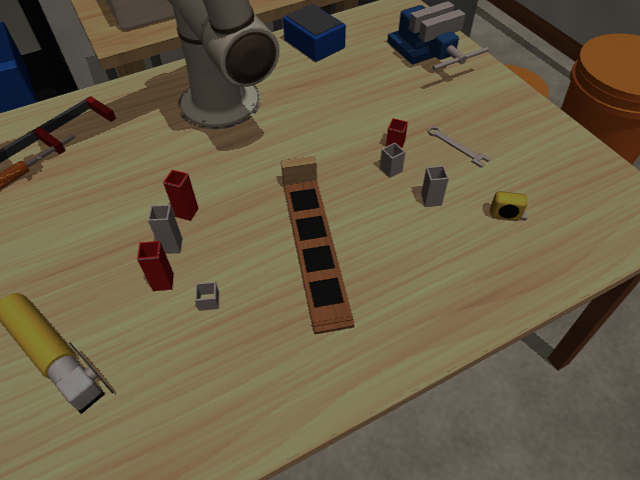

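The grey tubes, as scene pixel / top pixel:
- Tall one, between two red look-alikes: (165,229) / (471,298)
- Shortest: (207,296) / (456,214)
- Scene (435,187) / top (184,212)
- Scene (391,160) / top (196,275)

The red ones are not meant. In the scene view they are at (180,196), (155,265) and (397,133). The end stop is at the robot end of the board, (302,313) in the top view. The pads run outwards from it at (313,280), (329,240), (341,204) and (352,164).

Next I'll fit box silhouettes to the masks in both views.

```bash
cat > vis.py <<'E'
import numpy as np, cv2
from scipy.optimize import minimize, least_squares
from scipy.spatial.transform import Rotation as Ro
from station import arm, optics
def cam(n):
    c=optics.get_calibration(n); R=Ro.from_rotvec(c["rotation"]).as_matrix()
    return dict(K=np.array([[c["fx"],0,c["cx"]],[0,c["fy"],c["cy"]],[0,0,1]]),R=R,t=np.array(c["xyz"]))
C={n:cam(n) for n in("scene","top")}
def proj(n,P):
    c=C[n]; q=((np.atleast_2d(P)-c["t"])@c["R"])@c["K"].T
    return q[:,:2]/q[:,2:]
def ray(n,uv,z):
    c=C[n]; d=c["R"]@np.linalg.solve(c["K"],[*uv,1]); return c["t"]+d*(z-c["t"][2])/d[2]
def tri(obs):   # [(cam,uv)] -> point, residual px
    f=lambda X:np.concatenate([proj(n,X)[0]-uv for n,uv in obs])
    s=least_squares(f,ray(*obs[0],0.0)); return s.x,np.abs(s.fun).max()
def box(x,y,a,h,z0=0,w=.04):
    r=Ro.from_euler("z",a).as_matrix()
    return np.array([r@[i*w/2,j*w/2,k]+[x,y,z0] for i in(-1,1) for j in(-1,1) for k in(0,h)])
def hullimg(n,P,S=2):
    im=np.zeros((480*S,640*S),np.uint8); h=cv2.convexHull(((proj(n,P)+.5)*S*16-8).astype(np.int32))
    cv2.fillConvexPoly(im,h,1,shift=4); return im
def fit(masks,ignore,z0=0,p0=None):
    S=2; up=lambda m:cv2.resize(m.astype(np.uint8),None,fx=S,fy=S,interpolation=0)
    M={n:(up(m),1-up(ignore[n])) for n,m in masks.items()}
    def cost(p):
        return sum(((hullimg(n,box(p[0]/100,p[1]/100,p[2],p[3]/100,z0))!=m)*g).sum() for n,(m,g) in M.items())
    best=None
    for a in np.arange(0,1.57,.26):
      for h in((4,6.5,9,11.5)):
        p=np.array([p0[0]*100,p0[1]*100,a,h]); c=cost(p)
        if best is None or c<best[0]: best=(c,p)
    p=best[1]
    for _ in range(3):
        sx=np.vstack([p]+[p+d for d in np.diag([.6,.6,.25,.8])])
        p=minimize(cost,p,method="Nelder-Mead",options=dict(initial_simplex=sx,maxiter=150)).x
    return np.array([p[0]/100,p[1]/100,p[2],p[3]/100]),cost(p)/sum(m.sum() for m,_ in M.values())
E
cat > m1.py <<'E'
from vis import *
ims,cut,pads={},{},{}
for n in C:
    ims[n]=optics.camera(n); cut[n]=[d["mask"] for d in optics.cut_out("tube_65",n)]
    pads[n]=[np.array(d["centre"])*[640,480] for d in optics.landmark_of("pad_a",n) if d["p"]>.3]
    pads[n].append(np.array(optics.landmark_of("end_stop",n)[0]["centre"])*[640,480])
cen=lambda m:np.argwhere(m).mean(0)[::-1]
print({n:[tuple(cen(m).round().astype(int)) for m in v] for n,v in cut.items()})
px={"A":((435,187),(184,212)),"B":((391,160),(196,275)),"C":((165,229),(471,298)),"D":((207,296),(456,214)),
    "redL":((397,133),(166,312)),"red1":((180,196),(440,338)),"red2":((155,265),(495,257))}
res={}
for k,(s,t) in px.items():
    mk,ig={},{}
    for n,c in zip(("scene","top"),(s,t)):
        i=min(range(len(cut[n])),key=lambda i:np.hypot(*(cen(cut[n][i])-c)))
        if np.hypot(*(cen(cut[n][i])-c))>14: print(k,n,"no mask"); continue
        m=cv2.morphologyEx(cut[n][i].astype(np.uint8),cv2.MORPH_OPEN,np.ones((3,3)))
        cs,_=cv2.findContours(m,0,2); m=np.zeros((480,640),np.uint8); cv2.fillConvexPoly(m,cv2.convexHull(np.vstack(cs)),1)
        ig[n]=np.any([cut[n][j] for j in range(len(cut[n])) if j!=i],0) ; mk[n]=m
    if not mk: continue
    p,c=fit(mk,ig,p0=ray("top",t,.04)); res[k]=p
    print(k,list(mk),p.round(4),"xor",round(c,3))
    for n in C:
        h=cv2.convexHull(proj(n,box(*p)).round().astype(np.int32)); cv2.polylines(ims[n],[h],True,(0,255,0),1)
P=[]
for t in pads["top"]:
    g=ray("top",t,.015); s=min(pads["scene"],key=lambda u:np.hypot(*(u-proj("scene",g)[0])))
    X,r=tri([("top",t),("scene",s)]); P.append(X); print("pad",t.round(1),X.round(4),"res",round(r,2))
np.savez("m1.npz",P=P,**res)
cv2.imwrite("pics/fit.png",np.vstack([np.hstack([cv2.resize(ims["top"][y0:y1,x0:x1],(400,300)) for y0,y1,x0,x1 in((185,335,110,310),(195,345,370,570))]),
 np.hstack([cv2.resize(ims["scene"][y0:y1,x0:x1],(400,300)) for y0,y1,x0,x1 in((100,220,360,520),(160,325,80,300))])]))
print(arm.state()["clock"])
E
python3 m1.py
```

```text
{'scene': [(np.int64(165), np.int64(228)), (np.int64(433), np.int64(186)), (np.int64(155), np.int64(265)), (np.int64(180), np.int64(195)), (np.int64(396), np.int64(133)), (np.int64(298), np.int64(170)), (np.int64(391), np.int64(160))], 'top': [(np.int64(495), np.int64(257)), (np.int64(440), np.int64(338)), (np.int64(183), np.int64(212)), (np.int64(166), np.int64(311)), (np.int64(456), np.int64(214)), (np.int64(196), np.int64(276)), (np.int64(471), np.int64(298))]}
A ['scene', 'top'] [0.5822 0.2998 1.2803 0.0888] xor 0.071
B ['scene', 'top'] [0.4538 0.2708 1.675  0.0636] xor 0.084
C ['scene', 'top'] [ 0.4224 -0.2775  1.0917  0.1134] xor 0.058
D scene no mask
D ['top'] [ 0.5923 -0.2537  1.2037  0.0462] xor 0.046
redL ['scene', 'top'] [0.3834 0.3306 0.6996 0.0619] xor 0.07
red1 ['scene', 'top'] [ 0.3447 -0.2163  0.7885  0.113 ] xor 0.054
red2 ['scene', 'top'] [ 0.5047 -0.3238  1.1828  0.1118] xor 0.063
pad [340.4 204.6] [ 0.61   -0.0137  0.0169] res 1.9
pad [314.9 282. ] [0.4483 0.0339 0.003 ] res 0.86
pad [326.1 241.3] [0.5317 0.0089 0.0032] res 1.2
pad [298.1 312.6] [0.3832 0.0628 0.0082] res 1.63
1.7
```

```bash
cat > m2.py <<'E'
from vis import *
obs={}
for n in C:
    im=optics.camera(n); L=[]
    for tol in (0,):
        g=im.max(2)
        for u in dict(scene=[(304,199),(311,228),(319,259),(327,294)],top=[(314,281),(327,241),(340,204),(352,164)])[n]:
            x0,y0=u[0]-24,u[1]-24; c=g[y0:y0+48,x0:x0+48]
            t,b=cv2.threshold(c,0,255,cv2.THRESH_BINARY_INV+cv2.THRESH_OTSU)
            _,l,_,_=cv2.connectedComponentsWithStats(b); m=cv2.moments((l==l[24,24]).astype(np.uint8))
            L.append((x0+m["m10"]/m["m00"],y0+m["m01"]/m["m00"],m["m00"]))
    obs[n]=np.array(L); print(n,obs[n].round(1).tolist())
def row(p): return np.array([[p[0]+.085*i*np.cos(p[2]),p[1]+.085*i*np.sin(p[2]),p[3]] for i in range(4)])
f=lambda p:np.concatenate([(proj(n,row(p))-obs[n][:,:2]).ravel() for n in C])
s=least_squares(f,[.445,.034,-.29,.015],x_scale=.01); print(s.x.round(4),np.abs(s.fun).max().round(2)); print(row(s.x).round(4))
g=lambda p:f([*p,.015]); s2=least_squares(g,s.x[:3],x_scale=.01); print("z=15:",s2.x.round(4),np.abs(s2.fun).max().round(2)); np.save("row.npy",row([*s2.x,.015]))
im=optics.camera("scene")
for d in optics.cut_out("tube_40","scene"): print(np.argwhere(d["mask"]).mean(0)[::-1].round(),d["p"])
print("D scene proj",proj("scene",[[.5923,-.2537,.023]]))
m=np.load("m1.npz")
# D: triangulate using saturation mask in scene
hs=cv2.cvtColor(im,cv2.COLOR_BGR2HSV)[...,1]; z=np.zeros_like(hs); z[275:318,187:227]=hs[275:318,187:227]<75
cv2.imwrite("pics/d.png",cv2.resize(np.hstack([im[270:320,180:240],cv2.merge([z*255]*3)[270:320,180:240]]),None,fx=5,fy=5,interpolation=0))
E
python3 m2.py
```

```text
scene [[304.1, 199.6, 513.0], [310.7, 227.7, 589.0], [317.9, 258.4, 665.0], [325.8, 292.1, 766.0]]
top [[312.6, 280.3, 845.0], [325.7, 241.0, 831.0], [338.4, 202.3, 831.0], [351.1, 163.8, 821.0]]
[ 0.4512  0.0364 -0.2977  0.0109] 0.28
[[ 0.4512  0.0364  0.0109]
 [ 0.5325  0.0115  0.0109]
 [ 0.6137 -0.0135  0.0109]
 [ 0.695  -0.0384  0.0109]]
z=15: [ 0.452   0.0359 -0.2979] 0.85
[206. 295.] 0.97
[165. 228.] 0.89
[392. 160.] 0.82
[180. 195.] 0.79
[396. 132.] 0.71
[155. 265.] 0.62
[434. 186.] 0.59
D scene proj [[207.00692899 293.99200955]]
```

View pics/fit.png

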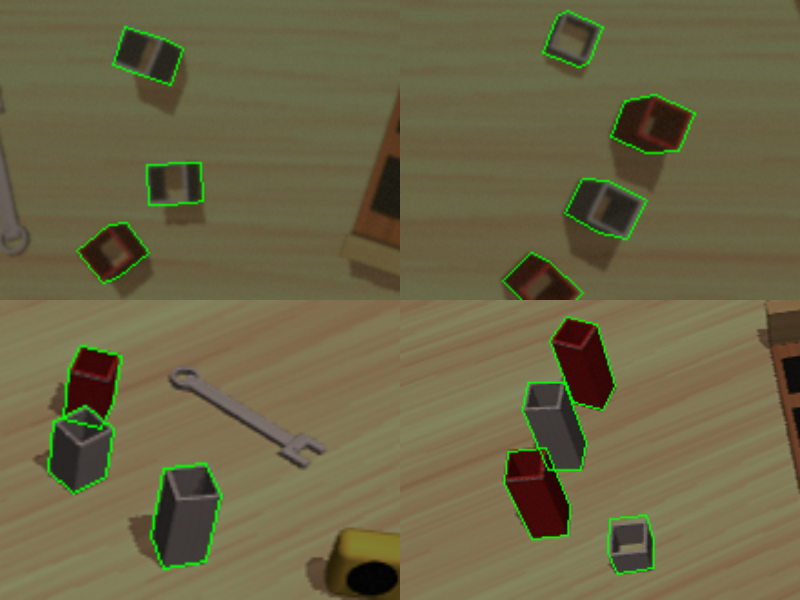

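The overlays fit well. The measured heights are 113, 89, 64 and 46 mm, which gives C=tube_115, A=tube_90, B=tube_65 and D=tube_40. The enlarged crop confirms all four are bare grey, and the red decoys stay put. I'll start with the 40 mm tube on the far pad.

```bash
cat > pp.py <<'E'
import sys; from vis import *
row=np.load("row.npy"); m=np.load("m1.npz"); psi=np.arctan2(*(row[3]-row[0])[1::-1])
# tube: key, pad index, grasp-point height, which flat to close on (None: either)
T={"40":("D",3,.024,1),"65":("B",2,.042,None),"90":("A",1,.050,None),"115":("C",0,.065,0)}
def rv(phi):  # tool down, closing along phi
    a=(phi+np.pi/2)/2; return np.pi*np.array([np.cos(a),np.sin(a),0])
def best(pos,phis):
    c=[(abs(q[5]),tuple(rv(p))) for f in phis for p in(f,f+np.pi) if (q:=arm.solve_ik(pos,rv(p))) is not None]
    return np.array(min(c)[1])
def run(t):
    k,i,h,w=T[t]; x,y,a,_=m[k]; z=h-.005
    o=best([x,y,.2],[a+np.pi/2*j for j in((w,) if w is not None else (0,1))])
    up=max(.26 if t in("115","90") else .22,0)
    arm.grip(.72); arm.move_ptp([x,y,up],o); arm.move_linear([x,y,z],vel=.18)
    arm.grip(0,f_grip=30); s=arm.state(); print(t,"gap",s["finger_gap"]*92,"force",s["grasp_force"],"clock",s["clock"])
    if not 36<s["finger_gap"]*92<46: print("bad grasp"); return
    arm.move_linear([x,y,up],vel=.18); px,py,_=row[i]; o=best([px,py,up],[psi+np.pi/2])
    print("held",arm.state()["finger_gap"]*92); arm.move_ptp([px,py,up],o)
    arm.move_linear([px,py,z+.03],vel=.18); arm.move_linear([px,py,z+.016],vel=.04); arm.hold(.2)
    print("wrist f",arm.state()["wrist_force"].round(2)); arm.grip(.72); arm.move_linear([px,py,up],vel=.18)
    print("clock",arm.state()["clock"])
if __name__=="__main__":
    for t in sys.argv[1:]: run(t)
E
python3 pp.py 40; python3 -c "
from vis import *
im=optics.camera('scene');cv2.imwrite('pics/s1.png',im)"
```

```text
40 gap 40.222737103014495 force 29.95994657278061 clock 6.2
held 39.81727370445832
wrist f [ 0.2   0.34 -2.54]
clock 12.1667
```

View pics/s1.png

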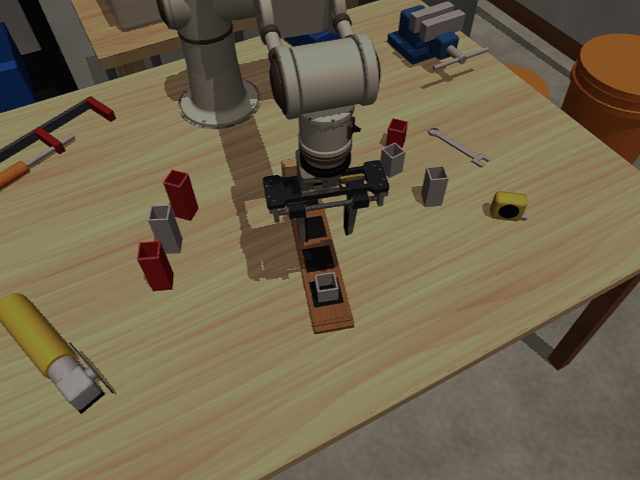

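The 40 mm tube stands on the far pad at (327,289), roughly centred and square. On to the other three.

```bash
python3 pp.py 65 90 115; python3 - <<'E'
from vis import *
q=arm.state()["joint_positions"]; arm.movej([-1.3,*q[1:]])
for n in C: cv2.imwrite(f"pics/{n}2.png",optics.camera(n))
t,s=cv2.imread("pics/top2.png"),cv2.imread("pics/scene2.png")
cv2.imwrite("pics/chk.png",np.hstack([cv2.resize(t[110:335,250:410],(400,562)),cv2.resize(s[100:350,240:418],(400,562))]))
print(arm.state()["clock"])
E
```

```text
65 gap 39.85434630963 force 29.960650205612183 clock 15.6167
held 39.89442555041685
wrist f [ 0.83 -1.32 -2.5 ]
clock 21.6167
90 gap 40.8503033160245 force 28.994764981325716 clock 25.475
held 40.846373119841296
wrist f [ 0.45 -0.35 -2.92]
clock 32.2833
115 gap 40.01023372552087 force 29.745558500289917 clock 36.575
held 39.85890932553849
wrist f [ 0.01 -0.89 -3.59]
clock 43.65
45.4917
```

View pics/chk.png

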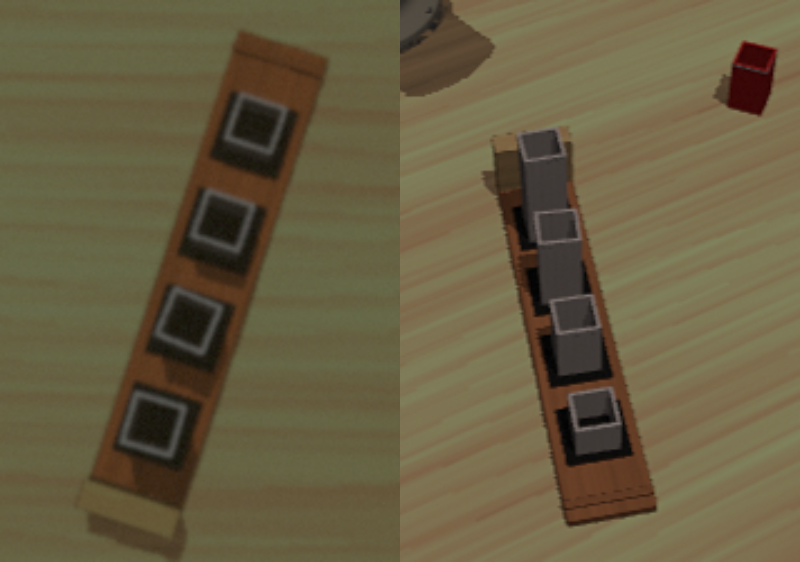

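All four stand in order: 115 mm by the end stop at (540,185) in the right half, out to 40 mm at (595,420). One or two look slightly turned or offset, so I'll measure before signing off.

```bash
cat > m3.py <<'E'
from vis import *
row=np.load("row.npy"); psi=np.arctan2(*(row[3]-row[0])[1::-1]); u=np.array([np.cos(psi),np.sin(psi)]); v=np.array([-u[1],u[0]])
# top view: rim ring square at the known top height, from sub-pixel match of a bright ring template to the picture
g=np.mean([optics.camera("top").astype(float).mean(2) for _ in range(3)],0); out=[]
from scipy.ndimage import map_coordinates
for i,h in enumerate((.115,.09,.065,.04)):
    e=np.linspace(-1,1,41)
    sq=lambda w:np.array([(s*w,t*w) for s in(-1,1) for t in e]+[(t*w,s*w) for s in(-1,1) for t in e])
    def samp(p,w):
        c,s=np.cos(p[2]),np.sin(p[2]); q=sq(w)@np.array([[c,s],[-s,c]])+p[:2]
        uv=proj("top",np.c_[q,np.full(len(q),.015+h)]); return map_coordinates(g,[uv[:,1],uv[:,0]],order=1).mean()
    cost=lambda z:-samp([row[i,0]+z[0]/100,row[i,1]+z[1]/100,psi+z[2]/10],.0185)
    b=min((minimize(cost,[a,c,d],method="Nelder-Mead",options=dict(initial_simplex=np.array([a,c,d])+np.vstack([np.zeros(3),np.eye(3)*.4]))) for a in(-.5,0,.5) for c in(-.5,0,.5) for d in(-1,0,1)),key=lambda r:r.fun)
    d=b.x[:2]/100; print(h,"along",round(d@u*1000,1),"across",round(d@v*1000,1),"mm yaw",round(b.x[2]/10,3),"score",round(-b.fun,1))
print(arm.state()["clock"])
E
python3 m3.py
```

```text
0.115 along 1.2 across 1.0 mm yaw 0.03 score 79.2
0.09 along 2.3 across 84.3 mm yaw -0.182 score 91.3
0.065 along -24.0 across 200.0 mm yaw 0.316 score 92.0
0.04 along -7.4 across 239.4 mm yaw -0.378 score 90.6
45.6417
```

```bash
sed -i 's|cost=lambda z:.*|P=lambda z:[row[i,0]+z[0]/100,row[i,1]+z[1]/100,psi+z[2]/10]\n    cost=lambda z:-samp(P(z),.0185)+.5*samp(P(z),.013)+.5*samp(P(z),.0235)+100*max(0,np.abs(z[:2]).max()-1.5)+100*max(0,abs(z[2])-4)|' m3.py; python3 m3.py
```

```text
0.115 along 1.2 across 0.8 mm yaw 0.026 score 49.8
0.09 along -0.8 across 0.8 mm yaw -0.078 score 46.2
0.065 along -0.8 across 0.9 mm yaw -0.014 score 43.1
0.04 along 0.8 across 1.0 mm yaw -0.012 score 42.1
45.7917
```

All four are within 2 mm of their pad centres and within 0.08 rad of square, inside the limits, and the arm is clear. Signing off.

```bash
python3 -c "
from station import arm
print(arm.sign_off())"
```

```text
the job is handed in; nothing more can be done
None
```

The job is handed in at about 46 s on the robot's clock: all four grey tubes stand on their pads, tallest at the end stop, each measured about 2 mm or less off centre and within 0.08 rad of square; the sign-off call returned no verdict.

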